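Pack the turned pieces into the carrying tray in reverse order

TASK

Move the four turned wooden pieces from the green layout strip into the white carrying tray, one to a compartment and in reverse order, so that the piece next to the strip's brass knob goes into the compartment farthest from the tray's black tab, and so on along the row until the piece farthest from the knob is in the compartment next to the tab. Stand each one upright on the compartment floor.

Things in the scene. Friction and masses are not known exactly. Their poses are not given: they have to be found in the camera images.
- pillar: Loose turned wooden piece, the slim pillar: a plain straight cylinder of bare light wood, 30 mm in diameter, 60 mm tall, flat top. About 40 g; grip across it with the TCP some 34 mm above its underside. Origin: centre of its underside, z up. Starts upright on any of the strip's pads.
- tower: Loose turned wooden piece, the pointed tower: bare light wood, a cylinder 38 mm in diameter up to 36 mm, then a cone to a point; 64 mm tall in all. About 40 g; grip across it with the TCP some 34 mm above its underside. Origin: centre of its underside, z up. Starts upright on any of the strip's pads.
- mushroom: Loose turned wooden piece, the mushroom: bare light wood, foot 34 mm in diameter, thin stem 22 mm, then a wide domed cap 42 mm in diameter from 24 to 40 mm above the foot; 50 mm tall in all. About 40 g; grip across it with the TCP some 34 mm above its underside. Origin: centre of its underside, z up. Starts upright on any of the strip's pads.
- barrel: Loose turned wooden piece, the barrel: bare light wood, short and fat, 32 mm in diameter at its flat ends, 42 mm from 12 to 32 mm up, 44 mm tall, with a dark bore spot 13 mm wide on its flat top. About 40 g; grip across it with the TCP some 34 mm above its underside. Origin: centre of its underside, z up. Starts upright on any of the strip's pads.
- pad_pillar: The fixed black round pad, 50 mm in diameter and 3 mm thick, on which the pillar stands at the start. It stays where it is and so marks the pillar's first place in the row on the strip; the four pads look alike. Origin: centre of its underside, z up.
- pad_tower: The fixed black round pad, 50 mm in diameter and 3 mm thick, on which the tower stands at the start. It stays where it is and so marks the tower's first place in the row on the strip; the four pads look alike. Origin: centre of its underside, z up.
- pad_mushroom: The fixed black round pad, 50 mm in diameter and 3 mm thick, on which the mushroom stands at the start. It stays where it is and so marks the mushroom's first place in the row on the strip; the four pads look alike. Origin: centre of its underside, z up.
- pad_barrel: The fixed black round pad, 50 mm in diameter and 3 mm thick, on which the barrel stands at the start. It stays where it is and so marks the barrel's first place in the row on the strip; the four pads look alike. Origin: centre of its underside, z up.
- strip: Layout strip: fixed green board, 72 mm (x) by 310 (y) by 15 high, a brass knob (26 wide, 22 tall) at its +y end. Origin: on the work surface under the middle of the row of pads; y along the row towards the knob, x across, z up. Pads at y = 102 (next to the knob), 34, -34, -102 mm; the pieces stand 18 mm above the origin. Lies nearer to or farther from the robot than the tray, about parallel to it.
- tray: Fixed white tray, 68 mm (x) by 276 (y), one row of four open compartments, flat black tab at its +y end. Origin: on the work surface under its middle; y along the row towards the tab, z up. Compartments at y = 102 (next to the tab), 34, -34, -102 mm, 60 by 64 mm inside, floor 4 mm and wall tops 14 mm above the origin. Clutter up to 60 mm tall stands beyond the ends of strip and tray.
There are look-alikes about, which are no part of the job. What is shaped like the mushroom but purple is not meant.

How it is judged:
At the end, for the whole second after the job is handed in: All four pieces stand in the tray in the reverse of their strip order, one to a compartment: centre within 22 mm of the compartment's along and across the tray, underside within 5 mm of its floor, leaning less than 0.15 rad, released and at rest (((y of pad_pillar in the frame of strip between 0.072 and 0.132 m and y of pillar in the frame of tray between -0.124 and -0.08 m) or (y of pad_pillar in the frame of strip between 0.004 and 0.064 m and y of pillar in the frame of tray between -0.056 and -0.012 m) or (y of pad_pillar in the frame of strip between -0.064 and -0.004 m and y of pillar in the frame of tray between 0.012 and 0.056 m) or (y of pad_pillar in the frame of strip between -0.132 and -0.072 m and y of pillar in the frame of tray between 0.08 and 0.124 m)) and x of pillar in the frame of tray between -0.022 and 0.022 m and z of pillar in the frame of tray between -0.001 and 0.009 m and angle between each of pillar, tower, mushroom, barrel's own z axis and vertical below 0.15 rad and linear speed of each of pillar, tower, mushroom, barrel below 0.02 m/s and angular speed of each of pillar, tower, mushroom, barrel below 0.3 rad/s and ((y of pad_tower in the frame of strip between 0.072 and 0.132 m and y of tower in the frame of tray between -0.124 and -0.08 m) or (y of pad_tower in the frame of strip between 0.004 and 0.064 m and y of tower in the frame of tray between -0.056 and -0.012 m) or (y of pad_tower in the frame of strip between -0.064 and -0.004 m and y of tower in the frame of tray between 0.012 and 0.056 m) or (y of pad_tower in the frame of strip between -0.132 and -0.072 m and y of tower in the frame of tray between 0.08 and 0.124 m)) and x of tower in the frame of tray between -0.022 and 0.022 m and z of tower in the frame of tray between -0.001 and 0.009 m and ((y of pad_mushroom in the frame of strip between 0.072 and 0.132 m and y of mushroom in the frame of tray between -0.124 and -0.08 m) or (y of pad_mushroom in the frame of strip between 0.004 and 0.064 m and y of mushroom in the frame of tray between -0.056 and -0.012 m) or (y of pad_mushroom in the frame of strip between -0.064 and -0.004 m and y of mushroom in the frame of tray between 0.012 and 0.056 m) or (y of pad_mushroom in the frame of strip between -0.132 and -0.072 m and y of mushroom in the frame of tray between 0.08 and 0.124 m)) and x of mushroom in the frame of tray between -0.022 and 0.022 m and z of mushroom in the frame of tray between -0.001 and 0.009 m and ((y of pad_barrel in the frame of strip between 0.072 and 0.132 m and y of barrel in the frame of tray between -0.124 and -0.08 m) or (y of pad_barrel in the frame of strip between 0.004 and 0.064 m and y of barrel in the frame of tray between -0.056 and -0.012 m) or (y of pad_barrel in the frame of strip between -0.064 and -0.004 m and y of barrel in the frame of tray between 0.012 and 0.056 m) or (y of pad_barrel in the frame of strip between -0.132 and -0.072 m and y of barrel in the frame of tray between 0.08 and 0.124 m)) and x of barrel in the frame of tray between -0.022 and 0.022 m and z of barrel in the frame of tray between -0.001 and 0.009 m); the robot touches nothing.
It also fails if it takes over 88 s, if anything falls off the work surface, if the arm or the gripper's body presses on something with over 40 N, if the wrist force passes 120 N, or if a joint passes its speed limit or range.

ROBOT

A 6-joint arm with a two-finger parallel gripper is mounted at the origin on the work surface. World frame = base frame: x ahead of the robot, y to its left, z up, the work surface at z = 0. Lengths are in m, angles in rad, forces in N, time in s.
With the tool pointing down it reaches from about 0.275 to 0.725 m from the base axis. Payload 5.6 kg.
Tool frame: the origin (TCP) lies between the finger pads, 19 mm behind the fingertips; this is the grasp point; z points along the fingers, y is the line along which they close (so a half turn about z gives the same grasp; the last joint's range is limited). The gripper opens to 85 mm and grips with 20 to 120 N. Pads are 22 mm wide; open, the fingers measure 114 mm over their backs; the gripper's body (76 mm by 85 mm) begins 54 mm behind the grasp point. The pads swing forward as they close: fully open they stand 13 mm farther back than shut.
Start: joints at [-1.032, 0.255, 0.108, 0, -1.424, -0.285], TCP at [0.138, -0.532, 0.25] pointing down, gripper open.
Joint ranges: [-2.95, 2.95], [-1.21, 1.97], [-1.09, 1.5], [-2.87, 1.71], [-2.94, -0.07], [-3.05, 3.05]. Speed limits (rad/s): [2.57, 2.57, 3.14, 3.14, 3.14, 3.14].

INTERFACE

Orientations are given as a rotation vector (axis times angle).
In Python, from cell import env gives the robot as it stands. The module is installed in compiled form; this text tells all that it offers.
- The arm moves only by the shell command python3 -m inch 'ROWS' [FORCE]. ROWS is JSON, a list that holds one entry, the list of rows, each a list of 7 numbers: the turn, a rotation vector about the tool's x, y, z scaled (see below), then the shift along the tool's x, y, z scaled (see below), then the finger opening in mm, from 0 to 85.4. In form: [[[ax, ay, az, tx, ty, tz, jaw], ...]]. A call has 1 to 20 rows; each row shifts and turns the commanded pose from where the row before left it, along the tool's axes as they then stand; what a row does not reach is not made up. The controller multiplies each number of a shift by 4 cm and each number of a turn by 0.08 rad. A row lasts 1/12 s, in which the tool goes at most 41.7 mm and 7.16 degrees, less where a joint would pass 70% of its speed; a pose out of reach is approached as far as the arm can. A call with a number of a shift or a turn outside -1 to 1 is refused whole. A call with a gripper value outside its range is refused whole. The fingers move at their own pace and stop on an object; FORCE is the grip in N (left out, the last holds). Time passes only in rows, so rows that do not move let the fingers close. It gives the time, the measured TCP pose, the force, the opening and the grip force at its end, in the units of the state.
- env.get_state(): the state, without advancing time (a new reading comes with each control period).
- env.grab_frame(name): name is "side" or "top" or "wrist"; returns (picture, depth): 480x640x3 uint8, red, green, blue; 480x640 float32, m along the optical axis (not along the pixel's ray), 0 where there is no reading.
- env.camera_info(name): a dict with "camera_matrix" (3x3 intrinsics, pixels), "R" (3x3) and "t" (3): a world point X has camera coordinates R X + t; the wrist camera has in their place "mount" (4x4, takes a point from camera to tool coordinates, whose origin is the TCP and whose axes are the flange's). Camera axes: x right, y down, z forward; pixel columns grow to the right and rows downward; lengths in m; the calibration is good to about 2 mm. A picture is of the moment at which its call begins: read the wrist's pose just before it. camera_info takes no time and is no camera call.
- env.hand_in(): hands the job in; it is judged then, once.
Trained networks look in the newest picture that a camera, given by its name, has taken for a name from the list of things; names that differ only in an ending like _2 or _b are one class to them, and where a whole thing is asked for, a point or a joint stands for the part that bears it (a point fixed in the world has none). Each returns a list of dicts, best first, with "p" (0 to 1); they miss things now and then, are a little off and sometimes report something else, mostly with a low value. They report only what shows in the picture. A call takes as long as a camera call. They do not tell look-alikes from the thing itself.
- env.recognise(label, camera): "point" ([column, row] in pixels, amid what is visible of it).
- env.trace(label, camera): "region" (480x640 bool, what is visible of it) and "point" ([column, row] in pixels, amid what is visible of it).
The state is a dict: "t": time; "joint_positions": joint angles; "dq": joint speeds; "joint_torque": joint torques, N m; "eef_pos": TCP position; "ee_rot": TCP orientation; "contact_force": force on the tool from outside, world axes, zero at the start; "wrist_torque": the same for the moment, N m; "finger_gap": finger opening in m; "gripper_force": force on a finger pad.
Only numpy, scipy, OpenCV 4.12 (cv2) and the standard library are available. Lean on these libraries where they do the work, as an engineer would, in place of code of your own. Each camera call takes 0.05 s, during which the arm holds its last target. There are 200 camera calls.

## Working session

There is one attempt and no reset: what is moved stays moved. The work goes in short steps, Python scripts to look and compute and a shell command to move; the robot and the scene stay as the last step left them, time stands still between calls to the robot, and variables do not carry over. Pictures are saved under pics/ and viewed, at most 14 in all, crops included, and the job is handed in when it is done.

```bash
mkdir -p pics
cat > h.py <<'E'
import numpy as np, cv2
from cell import env
def grab(c,fn=None):
    im,d=env.grab_frame(c)
    if fn: cv2.imwrite('pics/'+fn,im[:,:,::-1])
    return im,d
def world(c,uv,d):
    i=env.camera_info(c);K=np.array(i['camera_matrix']);R=np.array(i['R']);t=np.array(i['t'])
    uv=np.atleast_2d(uv).astype(int); z=d[uv[:,1],uv[:,0]]
    p=np.linalg.inv(K)@np.c_[uv,np.ones(len(uv))].T*z
    return (R.T@(p-t[:,None])).T
E
python3 - <<'E'
from h import *
for c in ('top','side'):
    im,d=grab(c,c+'1.png')
    for n in ['pillar','tower','mushroom','barrel','strip','tray','pad_pillar']:
        r=env.trace(n,c)
        for x in r[:5]:
            m=x['region']&(d>0); v,u=np.nonzero(m)
            if len(u)==0: continue
            w=world(c,np.c_[u,v],d)
            print(c,n,round(x['p'],2),np.round(x['point']),len(u),np.round(np.median(w,0),3),'top',np.round(np.percentile(w[:,2],98),3),np.round(w[w[:,2]>np.percentile(w[:,2],98)-.012].mean(0),3))
s=env.get_state();print(s['t'],s['eef_pos'],s['ee_rot'])
E
```

```text
top pillar 0.72 [357. 272.] 464 [ 0.484 -0.071  0.078] top 0.08 [ 0.484 -0.073  0.078]
top tower 0.97 [259. 290.] 649 [0.466 0.057 0.064] top 0.082 [0.466 0.059 0.076]
top mushroom 0.93 [311. 276.] 796 [ 0.478 -0.007  0.065] top 0.069 [ 0.478 -0.006  0.065]
top mushroom 0.87 [210. 370.] 873 [0.363 0.123 0.047] top 0.051 [0.361 0.125 0.047]
top mushroom 0.86 [410. 371.] 881 [ 0.354 -0.135  0.047] top 0.051 [ 0.352 -0.136  0.047]
top mushroom 0.68 [329. 369.] 817 [ 0.359 -0.033  0.047] top 0.051 [ 0.358 -0.033  0.047]
top mushroom 0.6 [264. 386.] 862 [0.347 0.055 0.047] top 0.051 [0.347 0.055 0.047]
top barrel 0.96 [205. 295.] 859 [0.457 0.125 0.061] top 0.064 [0.457 0.127 0.06 ]
top barrel 0.63 [308. 276.] 819 [ 0.478 -0.006  0.065] top 0.069 [ 0.478 -0.006  0.065]
top strip 0.73 [278. 295.] 7612 [0.463 0.05  0.015] top 0.036 [0.45  0.176 0.036]
top tray 0.75 [309. 169.] 9957 [ 0.637 -0.008  0.005] top 0.015 [ 0.637 -0.005  0.007]
top tray 0.49 [271. 300.] 285 [0.457 0.047 0.018] top 0.035 [0.454 0.047 0.034]
top pad_pillar 0.86 [346. 284.] 457 [ 0.476 -0.064  0.018] top 0.02 [ 0.481 
[... 457 characters left out ...]
shroom 0.94 [293. 256.] 955 [ 0.471 -0.017  0.06 ] top 0.068 [ 0.473 -0.013  0.064]
side mushroom 0.71 [224. 324.] 1210 [ 0.353 -0.045  0.043] top 0.05 [ 0.354 -0.04   0.046]
side mushroom 0.58 [186. 284.] 1075 [0.342 0.044 0.041] top 0.051 [0.343 0.048 0.046]
side barrel 0.95 [230. 213.] 854 [0.45  0.115 0.052] top 0.063 [0.453 0.122 0.059]
side strip 0.83 [274. 275.] 4504 [ 0.449 -0.005  0.015] top 0.036 [0.445 0.164 0.036]
side tray 0.8 [390. 234.] 7025 [ 0.633 -0.036  0.004] top 0.015 [ 0.633 -0.027  0.007]
side pad_pillar 0.92 [325. 306.] 461 [ 0.472 -0.085  0.018] top 0.02 [ 0.477 -0.082  0.018]
0.8 [ 0.1381081  -0.53239088  0.25000734] [-3.97588217e-01  3.11631294e+00 -1.21240939e-04]
```

View pics/top1.png

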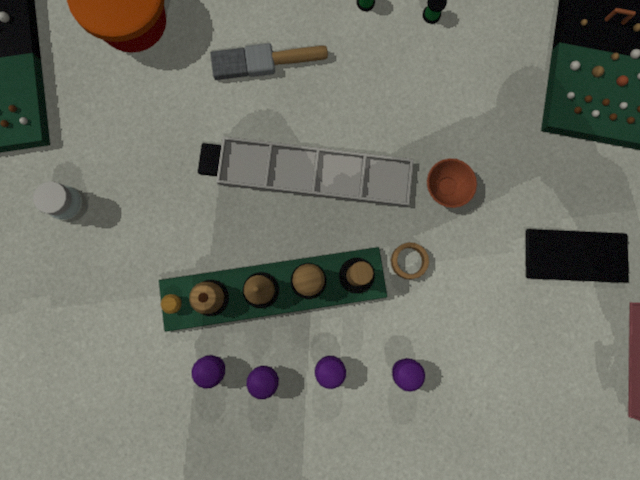

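View pics/side1.png

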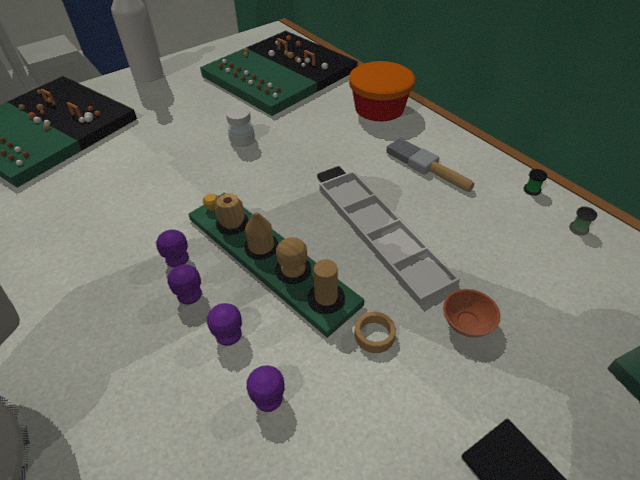

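The top view shows the knob at (171,303), then barrel (207,297), tower (260,290), mushroom (309,280) and pillar (358,273). The tray tab is at (209,159), so both point towards +y. Things that could be taken for the mushroom are the purple ones at (208,371), (262,382), (330,372) and (408,375); the wooden one is at (309,280). Nothing else resembles the other three pieces. I'll fit the geometry and check the choice in a crop.

Run:
```python
from h import *
im,d=grab('top'); 
cv2.imwrite('pics/crop.png',cv2.resize(im[240:335,155:390],None,fx=3,fy=3,interpolation=cv2.INTER_CUBIC)[:,:,::-1])
def best(n,zlo,want=0):
    x=env.trace(n,'top')[want]; v,u=np.nonzero(x['region']&(d>0)); w=world('top',np.c_[u,v],d); return w[w[:,2]>zlo]
w=best('tray',.009); w=w[w[:,2]<.02]
r=cv2.minAreaRect(w[:,:2].astype(np.float32)*1000); b=cv2.boxPoints(r); print('tray rect',r)
def ax(r):
    b=cv2.boxPoints(r); e=max([b[1]-b[0],b[2]-b[1]],key=np.linalg.norm); e=e/np.linalg.norm(e); return e*np.sign(e[1])
ty=ax(r);c=np.array(r[0]);print('tray y',ty,'yaw of x',np.degrees(np.arctan2(-ty[0],ty[1])))
for k in (-102,-34,34,102): print(k,np.round(c+k*ty,1))
s=best('strip',.01); s=s[s[:,2]<.02]; r=cv2.minAreaRect(s[:,:2].astype(np.float32)*1000); sy=ax(r);c=np.array(r[0]);print('strip',r,sy)
for n,h in (('barrel',.05),('tower',.05),('mushroom',.053),('pillar',.074)):
    p=best(n,h); ctr,rad=cv2.minEnclosingCircle((p[:,:2]*1000).astype(np.float32)); 
    q=np.array(ctr)-c; print(n,np.round(ctr,1),round(rad,1),np.round((p.min(0)+p.max(0))/2*1000,1),'strip y',round(float(q@sy),1),'x',round(float(q@[sy[1],-sy[0]]),1))
i=env.camera_info('top');print('cam',-np.array(i['R']).T@np.array(i['t']))
```

```text
tray rect ((637.0802001953125, -3.7682952880859375), (305.649658203125, 68.9994888305664), 82.47378540039062)
tray y [0.1309798 0.991385 ] yaw of x -7.526215
-102 [ 623.7 -104.9]
-34 [632.6 -37.5]
34 [641.5  29.9]
102 [650.4  97.4]
strip ((468.3659973144531, 42.754051208496094), (72.03111267089844, 310.5660705566406), 7.808394908905029) [-0.13586071  0.99072796]
barrel [457.1 128.1] 20.8 [457.5 127.9  58.1] strip y 86.0 x 0.5
tower [466.3  58.6] 18.6 [466.1  58.3  67. ] strip y 16.0 x 0.1
mushroom [363.8 -29.6] 0.0 [363.8 -29.6  53.4] strip y -57.5 x -113.4
pillar [485.  -73.2] 14.8 [485.1 -73.2  77.4] strip y -117.2 x 0.7
cam [ 0.45248569 -0.00792834  0.68029917]
```

View pics/crop.png

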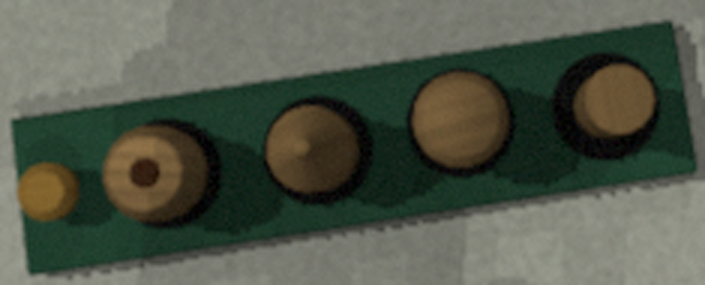

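The crop confirms the order from the knob: barrel (dark bore), tower, mushroom, pillar, all bare wood. The tray rectangle is too long because it includes the tab, so I'll check the compartment centres directly from the floor regions and work out the first move.

```bash
cat >> h.py <<'E'
from scipy.spatial.transform import Rotation as Ro
def plan(x,y,z,yaw=None):
    s=env.get_state();R=Ro.from_rotvec(s['ee_rot']).as_matrix()
    d=R.T@(np.array([x,y,z])-s['eef_pos'])/.04
    a=np.arctan2(R[1,1],R[0,1])
    print('t',round(s['t'],2),'tool shift units',np.round(d,2),'yaw',round(a,3),'az units', None if yaw is None else np.round(-((yaw-a+np.pi)%(2*np.pi)-np.pi)/.08,2),'tilt',np.round(R[2],3))
E
python3 - <<'E'
from h import *
im,d=grab('top')
print(np.round(world('top',[[248,163],[294,170],[341,175],[388,181],[210,159]],d),4))
m=env.trace('tray','top')[0]['region'];v,u=np.nonzero(m&(d>0)); w=world('top',np.c_[u,v],d)
g=im[v,u].astype(int).max(1); w=w[(g>70)&(w[:,2]>.009)&(w[:,2]<.02)]; print(cv2.minAreaRect(w[:,:2].astype(np.float32)*1000))
plan(.457,.128,.17,np.pi+.137)
E
```

```text
[[ 0.6489  0.0781  0.0033]
 [ 0.6378  0.0118  0.0037]
 [ 0.6299 -0.0562  0.0037]
 [ 0.6198 -0.1239  0.006 ]
 [ 0.6529  0.1312  0.011 ]]
((636.9680786132812, -3.7870330810546875), (305.22991943359375, 69.04153442382812), 82.54158020019531)
t 1.25 tool shift units [-11.86  13.98   2.  ] yaw 1.825 az units -18.17 tilt [ 0.  0. -1.]
```

```bash
python3 -m inch '[[[0,0,-1,0,0,0,65],[0,0,-1,0,0,0,65],[0,0,-1,0,0,0,65],[0,0,-1,0,0,0,65],[0,0,-1,0,0,0,65],[0,0,-1,0,0,0,65],[0,0,-1,0,0,0,65],[0,0,-1,0,0,0,65],[0,0,-1,0,0,0,65],[0,0,-1,0,0,0,65],[0,0,-1,0,0,0,65],[0,0,-1,0,0,0,65],[0,0,-1,0,0,0,65],[0,0,-1,0,0,0,65],[0,0,-1,0,0,0,65],[0,0,-1,0,0,0,65],[0,0,-0.46,0,0,0,65],[0,0,0,0,0,0,65]]]' 40; python3 -c "
from h import *
plan(.457,.128,.17,np.pi)"
```

```text
t: 2.75
eef_pos: [0.1381, -0.5324, 0.25]
ee_rot: [-2.223, 2.22, 0.0]
contact_force: [0.1, -0.2, -0.2]
finger_gap: 0.0646
gripper_force: 0.0
t 2.75 tool shift units [-16.5   -7.99   2.  ] yaw -3.14 az units 0.01 tilt [-0.  0. -1.]
```

```bash
python3 -m inch '[[[0,0,0,-0.825,-0.4,0.1,65],[0,0,0,-0.825,-0.4,0.1,65],[0,0,0,-0.825,-0.4,0.1,65],[0,0,0,-0.825,-0.4,0.1,65],[0,0,0,-0.825,-0.4,0.1,65],[0,0,0,-0.825,-0.4,0.1,65],[0,0,0,-0.825,-0.4,0.1,65],[0,0,0,-0.825,-0.4,0.1,65],[0,0,0,-0.825,-0.4,0.1,65],[0,0,0,-0.825,-0.4,0.1,65],[0,0,0,-0.825,-0.4,0.1,65],[0,0,0,-0.825,-0.4,0.1,65],[0,0,0,-0.825,-0.4,0.1,65],[0,0,0,-0.825,-0.4,0.1,65],[0,0,0,-0.825,-0.4,0.1,65],[0,0,0,-0.825,-0.4,0.1,65],[0,0,0,-0.825,-0.4,0.1,65],[0,0,0,-0.825,-0.4,0.1,65],[0,0,0,-0.825,-0.4,0.1,65],[0,0,0,-0.825,-0.4,0.1,65]]]'; python3 -m inch '[[[0,0,0,0,0,0,65],[0,0,0,0,0,0,65]]]'; python3 -c "
from h import *
plan(.457,.128,.052,np.pi)"
```

```text
t: 4.42
eef_pos: [0.4587, 0.1295, 0.1699]
ee_rot: [-2.22, 2.223, -0.0]
contact_force: [-0.0, 0.6, 0.1]
finger_gap: 0.0649
gripper_force: 0.0
t: 4.58
eef_pos: [0.4585, 0.1289, 0.1692]
ee_rot: [2.221, -2.22, -0.0]
contact_force: [-1.5, -0.8, -0.7]
finger_gap: 0.0651
gripper_force: 0.0
t 4.58 tool shift units [0.02 0.03 2.93] yaw -3.141 az units 0.01 tilt [ 0.001  0.001 -1.   ]
```

```bash
python3 -m inch '[[[0,0,0,0,0.03,0.5,65],[0,0,0,0,0,0.5,65],[0,0,0,0,0,0.5,65],[0,0,0,0,0,0.5,65],[0,0,0,0,0,0.4,65],[0,0,0,0,0,0.3,65],[0,0,0,0,0,0.25,65],[0,0,0,0,0,0,65],[0,0,0,0,0,0,20],[0,0,0,0,0,0,20],[0,0,0,0,0,0,20],[0,0,0,0,0,0,20],[0,0,0,0,0,0,20],[0,0,0,0,0,0,20],[0,0,0,0,0,0,20],[0,0,0,0,0,0,20]]]' 40
```

```text
t: 5.92
eef_pos: [0.4578, 0.1277, 0.0532]
ee_rot: [-2.22, 2.22, -0.002]
contact_force: [-1.1, -1.6, 6.0]
finger_gap: 0.0402
gripper_force: 41.0
```

```bash
python3 -m inch '[[[0,0,0,0,0,-0.2,20],[0,0,0,0,0,-0.4,20],[0,0,0,0,0,-0.6,20],[0,0,0,0,0,-0.6,20],[0,0,0,0,0,-0.6,20],[0,0,0,0,0,-0.4,20],[0,0,0,0.2,-0.13,-0.2,20],[0,0,0,0.42,-0.28,0,20],[0,0,0,0.618,-0.41,0,20],[0,0,0,0.618,-0.41,0,20],[0,0,0,0.618,-0.41,0,20],[0,0,0,0.618,-0.41,0,20],[0,0,0,0.618,-0.41,0,20],[0,0,0,0.618,-0.41,0,20],[0,0,0,0.618,-0.41,0,20],[0,0,0,0.618,-0.41,0,20],[0,0,0,0.418,-0.28,0,20],[0,0,0,0.2,-0.13,0,20],[0,0,0,0,0,0,20],[0,0,0,0,0,0,20]]]'
python3 - <<'E'
from h import *
plan(.6217,-.1196,.0395)
grab('side','s2.png')
E
```

```text
t: 7.58
eef_pos: [0.6206, -0.1199, 0.1713]
ee_rot: [2.22, -2.222, -0.002]
contact_force: [-0.4, -0.8, 0.6]
finger_gap: 0.0404
gripper_force: 40.5
t 7.58 tool shift units [-0.01 -0.03  3.3 ] yaw 3.14 az units None tilt [-0.     0.001 -1.   ]
```

View pics/s2.png

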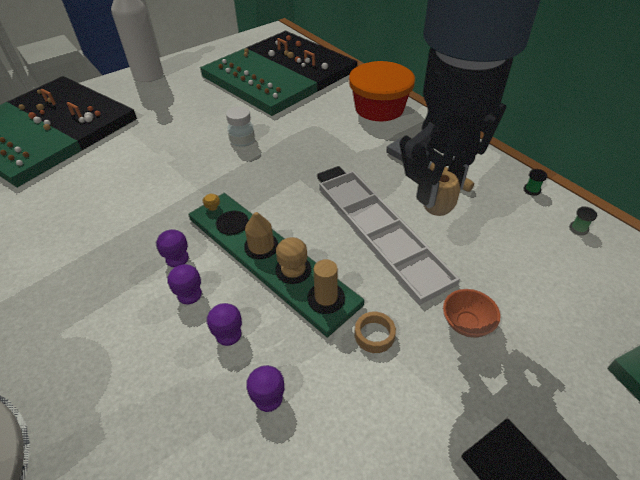

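The barrel hangs upright in the gripper at (440,190). Next I lower it into the end compartment.

```bash
python3 -m inch '[[[0,0,0,0,-0.03,0.3,20],[0,0,0,0,0,0.5,20],[0,0,0,0,0,0.5,20],[0,0,0,0,0,0.5,20],[0,0,0,0,0,0.5,20],[0,0,0,0,0,0.4,20],[0,0,0,0,0,0.3,20],[0,0,0,0,0,0.15,20],[0,0,0,0,0,0.1,20],[0,0,0,0,0,0.04,20],[0,0,0,0,0,0,20],[0,0,0,0,0,0,20]]]'
```

```text
t: 8.63
eef_pos: [0.6227, -0.1196, 0.0413]
ee_rot: [-2.221, 2.221, -0.002]
contact_force: [0.9, -0.4, 0.3]
finger_gap: 0.0402
gripper_force: 40.5
```

```bash
python3 -m inch '[[[0,0,0,0,0,0.04,20],[0,0,0,0,0,0.01,20],[0,0,0,0,0,0,20],[0,0,0,0,0,0,45],[0,0,0,0,0,0,65],[0,0,0,0,0,0,65],[0,0,0,0,0,0,65],[0,0,0,0,0,0,65],[0,0,0,0,0,-0.3,65],[0,0,0,0,0,-0.5,65],[0,0,0,0,0,-0.6,65],[0,0,0,0,0,-0.6,65],[0,0,0,0,0,-0.6,65],[0,0,0,0,0,-0.4,65],[0,0,0,0,0,-0.2,65],[0,0,0,0,0,0,65]]]'
python3 - <<'E'
from h import *
plan(.4663,.0586,.17)
E
```

```text
t: 9.97
eef_pos: [0.6232, -0.1199, 0.1684]
ee_rot: [-2.219, 2.22, -0.004]
contact_force: [-0.7, 0.1, 0.2]
finger_gap: 0.0648
gripper_force: 0.0
t 9.97 tool shift units [-4.46  3.92 -0.06] yaw 3.141 az units None tilt [ 0.    -0.004 -1.   ]
```

```bash
python3 -m inch '[[[0,0,0,-0.25,0.22,0,65],[0,0,0,-0.56,0.49,0,65],[0,0,0,-0.56,0.49,0,65],[0,0,0,-0.56,0.49,0,65],[0,0,0,-0.56,0.49,0,65],[0,0,0,-0.56,0.49,0,65],[0,0,0,-0.56,0.49,0,65],[0,0,0,-0.56,0.49,0,65],[0,0,0,-0.29,0.2,0,65],[0,0,0,0,0,0,65],[0,0,0,0,0,0,65]]]'
python3 - <<'E'
from h import *
plan(.4663,.0586,.052)
E
```

```text
t: 10.88
eef_pos: [0.4675, 0.0589, 0.1654]
ee_rot: [2.222, -2.219, -0.001]
contact_force: [0.1, -0.8, 0.6]
finger_gap: 0.0649
gripper_force: 0.0
t 10.88 tool shift units [0.01 0.02 2.84] yaw -3.14 az units None tilt [ 0.001  0.002 -1.   ]
```

```bash
python3 -m inch '[[[0,0,0,0,0.02,0.5,65],[0,0,0,0,0,0.5,65],[0,0,0,0,0,0.5,65],[0,0,0,0,0,0.5,65],[0,0,0,0,0,0.4,65],[0,0,0,0,0,0.3,65],[0,0,0,0,0,0.24,65],[0,0,0,0,0,0,65],[0,0,0,0,0,0,18],[0,0,0,0,0,0,18],[0,0,0,0,0,0,18],[0,0,0,0,0,0,18],[0,0,0,0,0,0,18],[0,0,0,0,0,0,18],[0,0,0,0,0,0,18],[0,0,0,0,0,0,18]]]' 40
python3 - <<'E'
from h import *
plan(.6306,-.0522,.17)
E
```

```text
t: 12.22
eef_pos: [0.468, 0.0588, 0.0494]
ee_rot: [-2.221, 2.22, -0.001]
contact_force: [0.3, -0.7, 5.8]
finger_gap: 0.0364
gripper_force: 40.5
t 12.22 tool shift units [ 2.77 -4.07 -3.01] yaw -3.141 az units None tilt [-0.    -0.001 -1.   ]
```

```bash
python3 -m inch '[[[0,0,0,0,0,-0.2,18],[0,0,0,0,0,-0.4,18],[0,0,0,0,0,-0.6,18],[0,0,0,0,0,-0.6,18],[0,0,0,0,0,-0.6,18],[0,0,0,0,0,-0.4,18],[0,0,0,0.07,-0.1,-0.2,18],[0,0,0,0.2,-0.3,0,18],[0,0,0,0.35,-0.51,0,18],[0,0,0,0.35,-0.51,0,18],[0,0,0,0.35,-0.51,0,18],[0,0,0,0.35,-0.51,0,18],[0,0,0,0.35,-0.51,0,18],[0,0,0,0.35,-0.51,0,18],[0,0,0,0.25,-0.36,0,18],[0,0,0,0.15,-0.25,0,18],[0,0,0,0,0,0,18],[0,0,0,0,0,0,18]]]'
python3 - <<'E'
from h import *
plan(.6306,-.0522,.0357)
E
```

```text
t: 13.72
eef_pos: [0.6298, -0.0525, 0.1673]
ee_rot: [2.219, -2.222, -0.003]
contact_force: [0.6, 1.0, 0.0]
finger_gap: 0.0366
gripper_force: 40.1
t 13.72 tool shift units [-0.01 -0.03  3.29] yaw 3.14 az units None tilt [-0.     0.003 -1.   ]
```

```bash
python3 -m inch '[[[0,0,0,0,-0.02,0.3,18],[0,0,0,0,0,0.5,18],[0,0,0,0,0,0.5,18],[0,0,0,0,0,0.5,18],[0,0,0,0,0,0.5,18],[0,0,0,0,0,0.4,18],[0,0,0,0,0,0.3,18],[0,0,0,0,0,0.15,18],[0,0,0,0,0,0.1,18],[0,0,0,0,0,0.04,18],[0,0,0,0,0,0,18],[0,0,0,0,0,0,18]]]'
```

```text
t: 14.72
eef_pos: [0.6315, -0.052, 0.0381]
ee_rot: [-2.221, 2.221, -0.002]
contact_force: [0.8, 0.3, -0.4]
finger_gap: 0.0367
gripper_force: 40.1
```

```bash
python3 -m inch '[[[0,0,0,0,0,0.04,18],[0,0,0,0,0,0.02,18],[0,0,0,0,0,0,18],[0,0,0,0,0,0,42],[0,0,0,0,0,0,56],[0,0,0,0,0,0,56],[0,0,0,0,0,0,56],[0,0,0,0,0,0,56],[0,0,0,0,0,-0.3,56],[0,0,0,0,0,-0.5,65],[0,0,0,0,0,-0.6,65],[0,0,0,0,0,-0.6,65],[0,0,0,0,0,-0.6,65],[0,0,0,0,0,-0.5,65],[0,0,0,0,0,-0.2,65],[0,0,0,0,0,0,65]]]'
python3 - <<'E'
from h import *
plan(.478,-.0065,.17)
im,d=grab('top','t3.png')
for n in ('mushroom','pillar'):
  for x in env.trace(n,'top')[:5]:
    v,u=np.nonzero(x['region']&(d>0)); w=world('top',np.c_[u,v],d); w=w[w[:,2]>.053]
    if len(w)>20: print(n,np.round((w.min(0)+w.max(0))/2,4),len(w))
E
```

```text
t: 16.05
eef_pos: [0.6322, -0.0521, 0.1692]
ee_rot: [-2.219, 2.219, -0.005]
contact_force: [-0.1, -1.0, 0.1]
finger_gap: 0.0651
gripper_force: 0.0
t 16.05 tool shift units [-1.14  3.85 -0.04] yaw 3.142 az units None tilt [-0.    -0.005 -1.   ]
mushroom [ 0.4786 -0.006   0.063 ] 774
pillar [ 0.4842 -0.0724  0.0673] 408
```

View pics/t3.png

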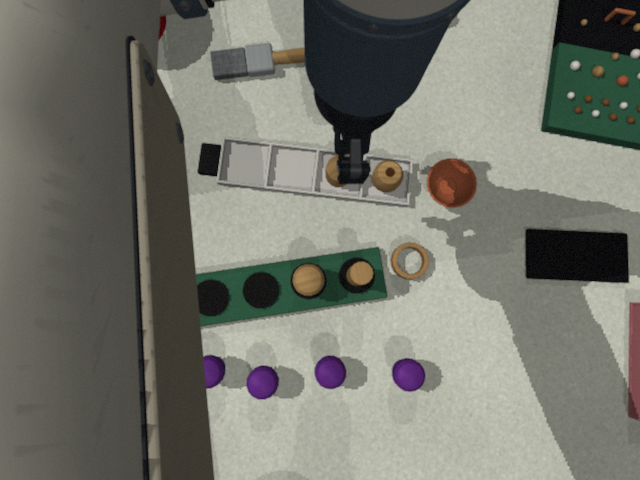

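The barrel stands in the far compartment at (388,175) and the tower in the next one at (340,170), partly hidden by the gripper. The mushroom is at (309,280) and the pillar at (358,273), both untouched. The mushroom is next.

```bash
python3 -m inch '[[[0,0,0,-0.07,0.24,0,65],[0,0,0,-0.15,0.5,0,65],[0,0,0,-0.15,0.5,0,65],[0,0,0,-0.15,0.5,0,65],[0,0,0,-0.15,0.5,0,65],[0,0,0,-0.15,0.5,0,65],[0,0,0,-0.15,0.5,0,65],[0,0,0,-0.12,0.4,0,65],[0,0,0,-0.06,0.2,0,65],[0,0,0,0,0,0,65],[0,0,0,0,0,0,65]]]'
python3 - <<'E'
from h import *
plan(.4786,-.006,.052)
E
```

```text
t: 17.12
eef_pos: [0.4774, -0.0061, 0.1663]
ee_rot: [2.221, -2.221, -0.0]
contact_force: [0.4, -0.0, 0.5]
finger_gap: 0.0651
gripper_force: 0.0
t 17.12 tool shift units [-0.   -0.03  2.86] yaw -3.141 az units None tilt [ 0.     0.001 -1.   ]
```

```bash
python3 -m inch '[[[0,0,0,0,-0.02,0.5,65],[0,0,0,0,0,0.5,65],[0,0,0,0,0,0.5,65],[0,0,0,0,0,0.5,65],[0,0,0,0,0,0.4,65],[0,0,0,0,0,0.3,65],[0,0,0,0,0,0.23,65],[0,0,0,0,0,0,65],[0,0,0,0,0,0,20],[0,0,0,0,0,0,20],[0,0,0,0,0,0,20],[0,0,0,0,0,0,20],[0,0,0,0,0,0,20],[0,0,0,0,0,0,20],[0,0,0,0,0,0,20],[0,0,0,0,0,0,20]]]' 40
python3 - <<'E'
from h import *
plan(.6394,.0152,.17)
E
```

```text
t: 18.45
eef_pos: [0.479, -0.006, 0.0504]
ee_rot: [-2.221, 2.22, -0.002]
contact_force: [0.7, -0.0, 5.6]
finger_gap: 0.04
gripper_force: 40.8
t 18.45 tool shift units [-0.53 -4.02 -2.98] yaw -3.141 az units None tilt [-0.    -0.002 -1.   ]
```

```bash
python3 -m inch '[[[0,0,0,0,0,-0.2,20],[0,0,0,0,0,-0.4,20],[0,0,0,0,0,-0.6,20],[0,0,0,0,0,-0.6,20],[0,0,0,0,0,-0.6,20],[0,0,0,0,0,-0.4,20],[0,0,0,-0.02,-0.12,-0.2,20],[0,0,0,-0.05,-0.3,0,20],[0,0,0,-0.06,-0.5,0,20],[0,0,0,-0.06,-0.5,0,20],[0,0,0,-0.06,-0.5,0,20],[0,0,0,-0.06,-0.5,0,20],[0,0,0,-0.06,-0.5,0,20],[0,0,0,-0.06,-0.5,0,20],[0,0,0,-0.06,-0.4,0,20],[0,0,0,-0.04,-0.2,0,20],[0,0,0,0,0,0,20],[0,0,0,0,0,0,20]]]'
python3 - <<'E'
from h import *
plan(.6394,.0152,.0366)
E
```

```text
t: 19.95
eef_pos: [0.6384, 0.0151, 0.1691]
ee_rot: [2.22, -2.221, -0.002]
contact_force: [0.4, 0.5, -0.5]
finger_gap: 0.0401
gripper_force: 40.5
t 19.95 tool shift units [-0.   -0.03  3.31] yaw 3.141 az units None tilt [-0.     0.001 -1.   ]
```

```bash
python3 -m inch '[[[0,0,0,0,-0.01,0.3,20],[0,0,0,0,0,0.5,20],[0,0,0,0,0,0.5,20],[0,0,0,0,0,0.5,20],[0,0,0,0,0,0.5,20],[0,0,0,0,0,0.4,20],[0,0,0,0,0,0.3,20],[0,0,0,0,0,0.15,20],[0,0,0,0,0,0.12,20],[0,0,0,0,0,0.05,20],[0,0,0,0,0,0.03,20],[0,0,0,0,0,0.02,20],[0,0,0,0,0,0,20],[0,0,0,0,0,0,20]]]'
```

```text
t: 21.12
eef_pos: [0.6398, 0.015, 0.0365]
ee_rot: [-2.221, 2.221, -0.002]
contact_force: [-3.2, -0.5, 5.8]
finger_gap: 0.0398
gripper_force: 41.0
```

Floor contact. Release, rise and go to the pillar.

```bash
python3 -m inch '[[[0,0,0,0,0,0,44],[0,0,0,0,0,0,58],[0,0,0,0,0,0,58],[0,0,0,0,0,0,58],[0,0,0,0,0,0,58],[0,0,0,0,0,-0.3,58],[0,0,0,0,0,-0.5,65],[0,0,0,0,0,-0.6,65],[0,0,0,0,0,-0.6,65],[0,0,0,0,0,-0.6,65],[0,0,0,0,0,-0.5,65],[0,0,0,0,0,-0.2,65],[0,0,0,0,0,0,65]]]'
python3 - <<'E'
from h import *
plan(.4847,-.073,.17)
E
```

```text
t: 22.2
eef_pos: [0.6406, 0.0152, 0.1691]
ee_rot: [-2.219, 2.219, -0.004]
contact_force: [0.0, 0.2, -0.2]
finger_gap: 0.065
gripper_force: 0.0
t 22.2 tool shift units [ 2.2   3.9  -0.04] yaw 3.141 az units None tilt [-0.001 -0.005 -1.   ]
```

```bash
python3 -m inch '[[[0,0,0,0.14,0.24,0,65],[0,0,0,0.28,0.5,0,65],[0,0,0,0.28,0.5,0,65],[0,0,0,0.28,0.5,0,65],[0,0,0,0.28,0.5,0,65],[0,0,0,0.28,0.5,0,65],[0,0,0,0.28,0.5,0,65],[0,0,0,0.25,0.42,0,65],[0,0,0,0.13,0.2,0,65],[0,0,0,0,0,0,65],[0,0,0,0,0,0,65]]]'
python3 - <<'E'
from h import *
plan(.4847,-.073,.052)
E
```

```text
t: 23.12
eef_pos: [0.4848, -0.073, 0.1662]
ee_rot: [2.22, -2.222, -0.001]
contact_force: [0.7, -0.0, -0.3]
finger_gap: 0.0654
gripper_force: 0.0
t 23.12 tool shift units [0.   0.   2.85] yaw 3.141 az units None tilt [-0.     0.001 -1.   ]
```

```bash
python3 -m inch '[[[0,0,0,0,0.02,0.5,65],[0,0,0,0,0,0.5,65],[0,0,0,0,0,0.5,65],[0,0,0,0,0,0.5,65],[0,0,0,0,0,0.4,65],[0,0,0,0,0,0.3,65],[0,0,0,0,0,0.18,65],[0,0,0,0,0,0,65],[0,0,0,0,0,0,12],[0,0,0,0,0,0,12],[0,0,0,0,0,0,12],[0,0,0,0,0,0,12],[0,0,0,0,0,0,12],[0,0,0,0,0,0,12],[0,0,0,0,0,0,12],[0,0,0,0,0,0,12]]]' 40
python3 - <<'E'
from h import *
plan(.6484,.0826,.17)
E
```

```text
t: 24.45
eef_pos: [0.4851, -0.0729, 0.0526]
ee_rot: [-2.22, 2.22, -0.002]
contact_force: [-0.9, 0.6, 6.8]
finger_gap: 0.029
gripper_force: 39.9
t 24.45 tool shift units [-3.89 -4.09 -2.93] yaw -3.141 az units None tilt [-0.    -0.002 -1.   ]
```

```bash
python3 -m inch '[[[0,0,0,0,0,-0.2,12],[0,0,0,0,0,-0.4,12],[0,0,0,0,0,-0.6,12],[0,0,0,0,0,-0.6,12],[0,0,0,0,0,-0.6,12],[0,0,0,0,0,-0.4,12],[0,0,0,-0.1,-0.12,-0.2,12],[0,0,0,-0.3,-0.3,0,12],[0,0,0,-0.48,-0.5,0,12],[0,0,0,-0.48,-0.5,0,12],[0,0,0,-0.48,-0.5,0,12],[0,0,0,-0.48,-0.5,0,12],[0,0,0,-0.48,-0.5,0,12],[0,0,0,-0.48,-0.5,0,12],[0,0,0,-0.4,-0.45,0,12],[0,0,0,-0.21,-0.22,0,12],[0,0,0,0,0,0,12],[0,0,0,0,0,0,12]]]'
python3 - <<'E'
from h import *
plan(.6484,.0826,.0386)
E
```

```text
t: 25.95
eef_pos: [0.6475, 0.0832, 0.17]
ee_rot: [2.22, -2.219, -0.002]
contact_force: [-1.4, -0.9, -0.2]
finger_gap: 0.029
gripper_force: 39.6
t 25.95 tool shift units [ 0.01 -0.03  3.28] yaw -3.141 az units None tilt [ 0.001  0.003 -1.   ]
```

```bash
python3 -m inch '[[[0,0,0,0,-0.01,0.3,12],[0,0,0,0,0,0.5,12],[0,0,0,0,0,0.5,12],[0,0,0,0,0,0.5,12],[0,0,0,0,0,0.5,12],[0,0,0,0,0,0.4,12],[0,0,0,0,0,0.3,12],[0,0,0,0,0,0.15,12],[0,0,0,0,0,0.1,12],[0,0,0,0,0,0.05,12],[0,0,0,0,0,0.03,12],[0,0,0,0,0,0.01,12],[0,0,0,0,0,0,12],[0,0,0,0,0,0,12]]]'
```

```text
t: 27.12
eef_pos: [0.6486, 0.0828, 0.0386]
ee_rot: [-2.221, 2.221, -0.001]
contact_force: [0.2, 0.2, 0.1]
finger_gap: 0.0292
gripper_force: 39.6
```

```bash
python3 -m inch '[[[0,0,0,0,0,0.02,12],[0,0,0,0,0,0,12],[0,0,0,0,0,0,32],[0,0,0,0,0,0,56],[0,0,0,0,0,0,56],[0,0,0,0,0,0,56],[0,0,0,0,0,0,56],[0,0,0,0,0,-0.3,56],[0,0,0,0,0,-0.5,65],[0,0,0,0,0,-0.6,65],[0,0,0,0,0,-0.6,65],[0,0,0,0,0,-0.6,65],[0,0,0,0,0.3,-0.5,65],[0,0,0,0,0.5,-0.5,65],[0,0,0,0,0.6,-0.3,65],[0,0,0,0,0.6,0,65],[0,0,0,0,0.6,0,65],[0,0,0,0,0.5,0,65],[0,0,0,0,0.2,0,65],[0,0,0,0,0,0,65]]]'
python3 - <<'E'
from h import *
ty=np.array([.131,.9914]);tx=np.array([.9914,-.131]);c=np.array([.635,-.0185])
for cam in('side','top'):
  im,d=grab(cam,cam+'9.png')
  for n in ('pillar','mushroom','tower','barrel'):
    for x in env.trace(n,cam)[:3]:
      v,u=np.nonzero(x['region']&(d>0)); w=world(cam,np.c_[u,v],d)
      if len(w)>20 and x['p']>.4:
        q=np.median(w[:,:2],0)-c; print(cam,n,round(x['p'],2),np.round(x['point']),'y',round(q@ty,3),'x',round(q@tx,3),'top',np.round(np.percentile(w[:,2],98),3))
E
```

```text
t: 28.78
eef_pos: [0.5151, 0.0827, 0.1939]
ee_rot: [-2.221, 2.22, -0.0]
contact_force: [-0.3, 0.2, -0.3]
finger_gap: 0.0649
gripper_force: 0.0
side pillar 0.82 [349. 176.] y 0.091 x -0.007 top 0.065
side mushroom 0.95 [172. 249.] y 0.095 x -0.294 top 0.05
side mushroom 0.89 [186. 285.] y 0.023 x -0.299 top 0.05
side mushroom 0.88 [227. 326.] y -0.063 x -0.277 top 0.05
side tower 0.77 [396. 236.] y -0.043 x -0.009 top 0.066
side barrel 0.76 [425. 267.] y -0.11 x -0.009 top 0.049
top mushroom 0.92 [261. 383.] y 0.035 x -0.295 top 0.052
top mushroom 0.92 [209. 371.] y 0.106 x -0.289 top 0.052
top mushroom 0.77 [293. 160.] y 0.032 x -0.005 top 0.055
top tower 0.92 [339. 170.] y -0.032 x -0.006 top 0.067
top barrel 0.57 [385. 176.] y -0.098 x -0.005 top 0.05
```

View pics/side9.png

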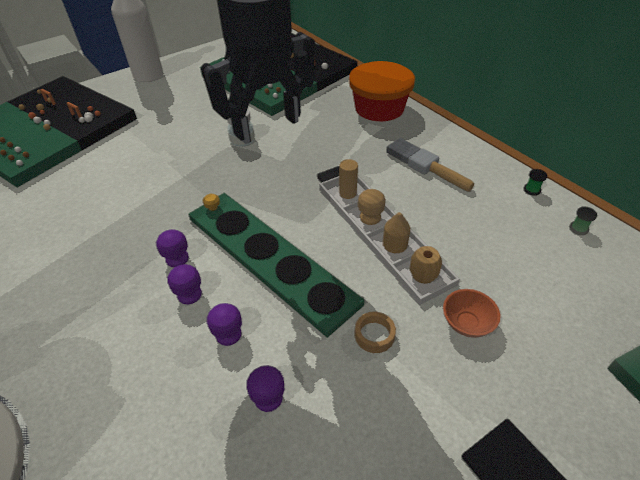

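View pics/top9.png

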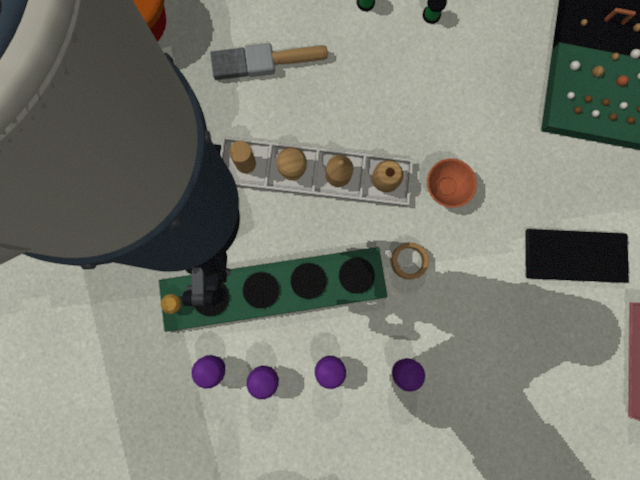

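The pictures show all four pieces upright in the tray. From the tab they run pillar (349,176), mushroom (371,205), tower (396,236), barrel (425,267) in the side view, and all four sit inside tolerance.

```bash
python3 -c "
from cell import env
print(env.hand_in())"
```

```text
the job is handed in; nothing more can be done
None
```

I moved all four pieces upright into the tray in reverse order (from the tab: pillar, mushroom, tower, barrel) and handed the job in at about 29 s; the final camera check showed them within tolerance, but hand-in returned no verdict.

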